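# Fit the goniometer's divided disc and zero it

## Task

Pick up the divided disc by its hub and fit it on the goniometer stage: lower it over the spindle, find the drive pin with the slot by feel without forcing it, and let it down fully home, flush on the rotor flange. Then turn the seated disc, rotor and all, until its zero lug points at the fixed index, and let go; leave the prism, the lens and the screwdriver where they are.

Things in the scene. Friction and masses are not known exactly. Their poses are not given: they have to be found in the camera images.
- disc: Divided disc of plain aluminium with ruled tick marks, 130 mm across, 10 mm thick, 0.3 to 0.6 kg, lying loose on the bench, hub up. Origin: centre of its underside, z up, +x to the zero lug. A bore 13.6 mm wide goes right through disc and hub on the z axis
- hub (a point): middle of the disc's hub, at (0, 0, 24) mm in the disc's frame. The hub stands on the disc from 10 to 38 mm above its underside: round, 44 mm across, with two flats 34 mm apart facing the disc's +y and -y, for gripping
- slot (a point): centre of the through slot for the drive pin, at (34, 0, 5) mm in the disc's frame, between hub and zero lug: 7.6 mm wide (along the disc's y), 10 mm long (along x, radially)
- zero_lug (a point): outer end of the disc's zero lug, at (73, 0, 5) mm in the disc's frame: a lug 8 mm wide that sticks out 8 mm from the rim at +x
- goniometer: Goniometer stage fixed to the bench: grey base plate 200 x 150 mm, round column, and a dark steel rotor with a flat flange 92 mm across on top. Origin: on the bench on the rotor's axis, z up, +x points to the index (this frame is the base's, not the rotor's). The rotor turns about its axis either way; friction holds it where it is left (about 0.22 N m to turn it)
- flange (a point): centre of the flange face, 75 mm above the bench. A drive pin, 6 mm thick, its end chamfered 0.7 mm, stands 9 mm high on the face, 34 mm from the axis, and turns with the rotor. Its direction is not measured: at the start it is anywhere from 20 to 80 degrees anticlockwise (seen from above) of the base's +x. Rubbing on the pin's end at 8 N or less does not turn the rotor
- spindle_top (a point): centre of the spindle's top end, 109 mm above the bench. The steel spindle stands on the rotor's axis, 12 mm thick, 34 mm high above the flange face, its last 6 mm tapered to 7 mm
- index_tip (a point): tip of the fixed index, 80 mm above the bench: a small brass cone that points at the rotor's axis from +x, 77 mm from the axis. The lug of the seated disc passes it with a 4 mm gap. Its grey post stands 86 mm high, 89 to 101 mm from the axis
- prism: bystander: glass prism of triangular section, 42 mm sides, 32 mm high, standing on end; origin at the centre of its underside
- lens: bystander: lens in a round black mount on a post and round foot, 112 mm high; origin at the centre of its underside
- screwdriver: bystander: screwdriver with a black handle, 160 mm long, lying on the bench; origin at its middle
Things that resemble listed ones, but are neither listed nor needed, are in the scene too. Of the things shaped like the disc, the aluminium one is meant.

How it is judged (in metres and radians):
On the way, in this order (a step that is already met when the one before it is completed fails the run):
1. the disc is fully home on the rotor flange, spindle in its bore and drive pin in its slot (z of disc in the frame of goniometer below 0.0775 m and horizontal distance between disc and goniometer below 0.003 m and angle between disc's own z axis and vertical below 0.05 rad), for 0.2 s.
2. the seated disc has been turned until its zero lug points at the index (z of disc in the frame of goniometer below 0.0785 m and horizontal distance between zero_lug and index_tip below 0.0075 m), for 0.1 s.
At the end, for the whole second after the job is handed in: The disc rests released and still on the rotor flange, its underside within 2.5 mm of the flange face, centred on the spindle within 2 mm and level within 2 degrees, with the end of its zero lug within 7.5 mm of the index tip (it passes with a 4 mm gap, so within about 6 mm to either side) (z of disc in the frame of goniometer below 0.0775 m and horizontal distance between disc and goniometer below 0.002 m and angle between disc's own z axis and vertical below 0.035 rad and horizontal distance between zero_lug and index_tip below 0.0075 m and linear speed of disc below 0.01 m/s and contact force between disc and the fingers below 0.1 N); the robot touches nothing.
It fails at once if the disc is pressed or jammed on the spindle, pin or flange with more than 36 N (contact force between disc and goniometer above 36 N).
It fails at once if the prism is disturbed (moved more than 20 mm) (distance of prism from where it was at the start of the episode above 0.02 m).
It fails at once if the lens is disturbed (moved more than 20 mm) (distance of lens from where it was at the start of the episode above 0.02 m).
It fails at once if the screwdriver is disturbed (moved more than 20 mm) (distance of screwdriver from where it was at the start of the episode above 0.02 m).
It also fails if it takes over 72 s, if anything falls off the work surface, if the arm or the gripper's body presses on something with over 40 N, if the wrist force passes 120 N, or if a joint passes its speed limit or range.

## Robot

A 6-joint arm with a two-finger parallel gripper is mounted at the origin on the work surface. World frame = base frame: x ahead of the robot, y to its left, z up, the work surface at z = 0. Lengths are in mm, angles in rad, forces in N, time in s.
With the tool pointing down it reaches from about 400 to 925 mm from the base axis. Payload 3.4 kg.
Tool frame: the origin (TCP) lies midway between the tips of the shut fingers; the grasp point (between the pads) lies 19 mm behind it (manip.grasp_offset is the distance from the TCP to the grasp point, in mm); z points along the fingers, y is the line along which they close (so a half turn about z gives the same grasp; the last joint's range is limited). The gripper opens to 85 mm and grips with 20 to 120 N. Pads are 22 mm wide; open, the fingers measure 114 mm over their backs; the gripper's body (76 mm by 85 mm) begins 54 mm behind the grasp point. The pads swing forward as they close: fully open they stand 13 mm farther back than shut.
Start: joints at [-1.393, 0.307, 1.506, -0, 1.328, -0.073], TCP at [143.235, -556.88, 231.305] pointing down, gripper open.
Joint ranges: [-3.12, 3.12], [-1.05, 2.28], [0.14, 2.33], [-1.42, 4.57], [0.1, 2.73], [-2.68, 2.68]. Speed limits (rad/s): [2.57, 2.57, 3.14, 3.14, 3.14, 3.14].

## Interface

Orientations are given as a rotation vector (axis times angle).
In Python, from station import manip, imaging gives the robot as it stands.
- The arm moves only by the shell command python3 -m jog 'ROWS' [FORCE]. ROWS is a JSON object of lists of equal length, an entry for each row: "gripper": the finger opening in mm, from 0 to 85.4; "slide": the shift along the tool's x, y, z in mm, a list of three; "rotation": the turn, a rotation vector about the tool's x, y, z in degrees, a list of three. A call has 1 to 20 rows; each row shifts and turns the commanded pose from where the row before left it, along the tool's axes as they then stand; what a row does not reach is not made up. A row lasts 1/12 s, in which the tool goes at most 41.7 mm and 7.16 degrees, less where a joint would pass 70% of its speed; a pose out of reach is approached as far as the arm can. A call is refused whole if a number of a shift passes 41.7 or a number of a turn 7.16, either way. A call with a gripper value outside its range is refused whole. The fingers move at their own pace and stop on an object; FORCE is the grip in N (left out, the last holds). Time passes only in rows, so rows that do not move let the fingers close. It gives the time, the measured TCP pose, the force, the opening and the grip force at its end, in the units of the state.
- manip.read_state(): the state, without advancing time (a new reading comes with each control period).
- imaging.snapshot(name): name is "scene" or "top" or "wrist"; returns the picture (480x640x3 uint8, blue, green, red); there is no depth.
- imaging.calibration(name): a dict with "camera_matrix" (3x3 intrinsics, pixels), "dist" ([k1, k2, p1, p2, k3] as OpenCV has them; the pictures are not rectified), "rvec" (rotation vector, rad) and "tvec" (3), from world to camera coordinates, as OpenCV has them. Camera axes: x right, y down, z forward; pixel columns grow to the right and rows downward; lengths in mm; the calibration is good to about 2 mm. A picture is of the moment at which its call begins: read the wrist's pose just before it. calibration takes no time and is no camera call; for the wrist camera it gives the pose at the moment of the call.
- manip.hand_in(): hands the job in; it is judged then, once.
The state is a dict: "clock": time; "joint_pos": joint angles; "dq": joint speeds; "tau": joint torques, N m; "ee_pos": TCP position; "ee_rot": TCP orientation; "wrist_force": force on the tool from outside, world axes, zero at the start; "moment": the same for the moment, N m; "gripper_width": finger opening in mm; "grip_force": force on a finger pad.
Only numpy, scipy, OpenCV 4.12 (cv2) and the standard library are available. Lean on these libraries where they do the work, as an engineer would, in place of code of your own. Each camera call takes 0.05 s, during which the arm holds its last target. There are 200 camera calls.

## Working session

There is one attempt and no reset: what is moved stays moved. The work goes in short steps, Python scripts to look and compute and a shell command to move; the robot and the scene stay as the last step left them, time stands still between calls to the robot, and variables do not carry over. Pictures are saved under pics/ and viewed, at most 10 in all, crops included, and the job is handed in when it is done.

```bash
ls; mkdir -p pics; cat > h.py <<'E'
import numpy as np, cv2
from station import manip, imaging
def ray(cal,u,v):
    K=np.array(cal["camera_matrix"],float);d=np.array(cal["dist"],float)
    R=cv2.Rodrigues(np.array(cal["rvec"],float))[0];t=np.array(cal["tvec"],float).ravel()
    p=cv2.undistortPoints(np.array([[[u,v]]],float),K,d)[0,0]
    return -R.T@t, R.T@np.array([p[0],p[1],1.])
def plane(cal,u,v,z):
    o,d=ray(cal,u,v); return o+d*(z-o[2])/d[2]
def proj(cal,P):
    return cv2.projectPoints(np.array(P,float).reshape(-1,1,3),np.array(cal["rvec"],float),np.array(cal["tvec"],float),np.array(cal["camera_matrix"],float),np.array(cal["dist"],float))[0].reshape(-1,2)
E
python3 - <<'E'
from h import *
for n in("top","scene"):
    cv2.imwrite(f"pics/{n}0.png",imaging.snapshot(n))
    c=imaging.calibration(n);print(n,ray(c,320,240))
print(manip.read_state())
E
```

```text
pics
top (array([ 331.63113957,   -2.31513246, 1033.62488422]), array([ 0.20711227,  0.00621941, -0.97835768]))
scene (array([1275.18037876,   65.50165285,  696.43616459]), array([-0.78983853, -0.05810135, -0.6105717 ]))
{'clock': 0.1, 'joint_pos': array([-1.39248039e+00,  3.07530226e-01,  1.50752350e+00,  2.32929813e-05,
        1.32842597e+00, -7.34940604e-02]), 'dq': array([-1.50897588e-03,  7.29690214e-05, -2.54523393e-03,  3.52419538e-06,
       -1.80014124e-03, -7.39468256e-04]), 'tau': array([ 3.72458380e-04, -4.58528316e+01, -2.52607709e+01, -5.47930836e-05,
        5.63341338e-03,  1.19932113e-05]), 'ee_pos': array([ 143.14240758, -556.25497654,  230.46208162]), 'ee_rot': array([-3.11485556e+00, -3.94252501e-01,  1.19748932e-04]), 'wrist_force': array([ 0.2730213 , -0.08680495, -0.81554667]), 'moment': array([-0.00748437,  0.00053605, -0.03156682]), 'grip_force': 0.0, 'gripper_width': 85.39916558170238}
```

View pics/top0.png

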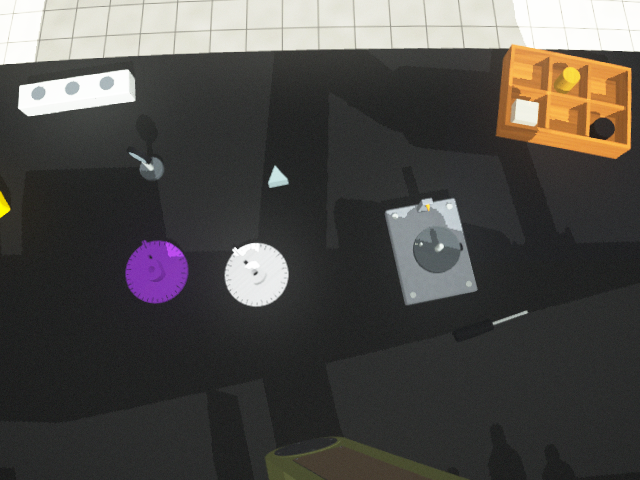

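View pics/scene0.png

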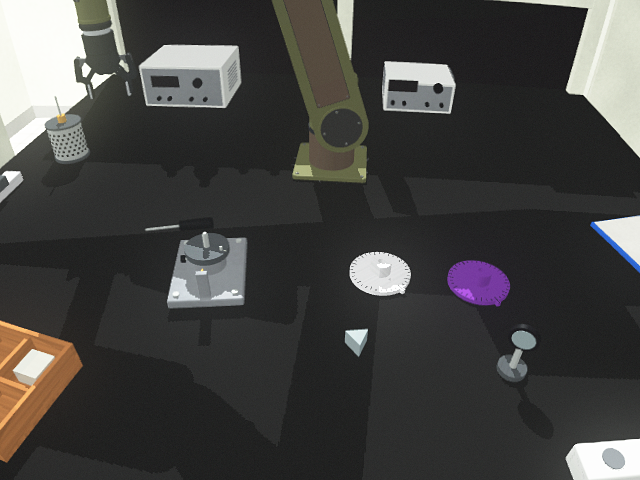

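The top view has two disc-shaped things: white/silver at (257,274) and purple at (157,271). The silver one fits "plain aluminium with ticks". Its lug is near (236,250). The goniometer spindle is near (439,247), the index near (427,205), and the lens, prism and screwdriver are at (150,167), (278,177) and (490,327). Next I'll measure these and confirm in a crop.

```bash
python3 - <<'E'
from h import *
im=cv2.imread("pics/top0.png");c=imaging.calibration("top")
m=((im.min(2)>120)).astype(np.uint8);m[:,:215]=0;m[:,300:]=0;m[:235]=0;m[315:]=0
m=cv2.morphologyEx(m,cv2.MORPH_CLOSE,np.ones((5,5)))
ct=max(cv2.findContours(m,0,1)[0],key=cv2.contourArea)
h=cv2.convexHull(ct)
e=cv2.fitEllipse(h);print(e)
p=[plane(c,*q[0],8)[:2] for q in ct.astype(float)];p=np.array(p)
ce=plane(c,*e[0],8)[:2];
for _ in range(5):
    r=np.hypot(*(p-ce).T);k=r<67.5
    A=np.c_[2*p[k],np.ones(k.sum())];s=np.linalg.lstsq(A,(p[k]**2).sum(1),rcond=None)[0];ce=s[:2]
R=np.sqrt(s[2]+ce@ce);r=np.hypot(*(p-ce).T);k=r>68
print("disc",ce,R,"lug pts",p[k],np.degrees(np.arctan2(*(p[k].mean(0)-ce)[::-1])))
print("spindle top",plane(c,439,246,109),"index",plane(c,426,205,80))
a=cv2.resize(im[230:320,205:325],None,fx=4.8,fy=4.8,interpolation=2)
b=cv2.resize(im[190:310,380:485],None,fx=4,fy=4,interpolation=2)
o=np.zeros((960,580,3),np.uint8)
cv2.imwrite("pics/crop1.png",cv2.resize(np.hstack([im[190:310,205:325],im[190:310,375:495]]),None,fx=3.33,fy=3.33,interpolation=2))
E
```

```text
((255.7376251220703, 273.69390869140625), (63.887176513671875, 65.30665588378906), 144.2136688232422)
disc [480.41492439 136.78267998] 65.26782735780881 lug pts [[537.53295773 174.98936519]
 [537.57647175 177.08168178]
 [537.61997665 179.17445645]
 [537.66347253 181.26769451]
 [537.70695948 183.36140124]
 [535.63023224 185.41952325]
 [533.55491462 187.47651804]
 [531.43809181 187.43992947]
 [529.32304154 187.40352279]
 [527.20975655 187.36729768]] 40.56152806329106
spindle top [ 510.99428533 -219.54843504  109.        ] index [ 599.42970846 -206.37413748   80.        ]
```

View pics/crop1.png

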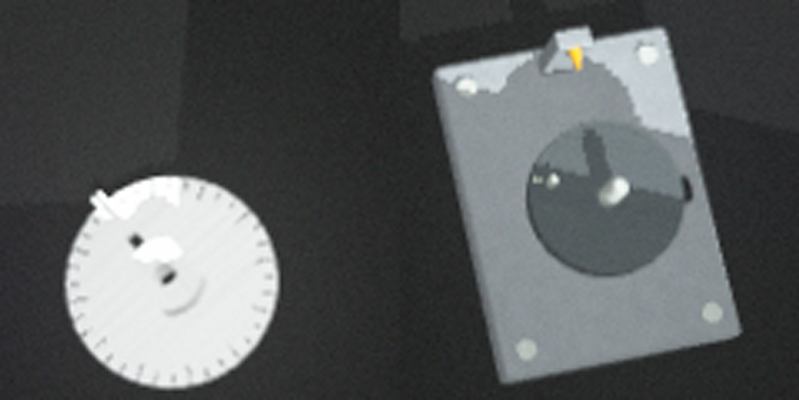

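The crop confirms it: the silver disc has a rectangular slot at crop (135,240), between the bore (165,275) and the lug (95,200). On the stage, the spindle is at crop (615,190), the pin at (552,180) and the brass index tip at (576,68). The dark mark on the rim at (687,188) is something else.

```bash
python3 - <<'E'
from h import *
c=imaging.calibration("top")
f=lambda x,y:((x-399.6)/3.33+375,190+y/3.33)
print("pin",plane(c,*f(552,180),84),"spin",plane(c,*f(620,187),109),"idx",plane(c,*f(577,68),80))
fl=[plane(c,*f(*q),75) for q in((528,195),(688,195),(605,120),(605,276))];print("flange c",np.mean(fl[:2],0),np.mean(fl[2:],0))
c=imaging.calibration("wrist");s=manip.read_state()
R=cv2.Rodrigues(s["ee_rot"])[0]
o,d=ray(c,320,240);print("wrist cam in tool",R.T@(o-s["ee_pos"]),R.T@d,"up",R.T@ray(c,320,140)[1],c["camera_matrix"])
print(manip.grasp_offset)
t=imaging.calibration("top");print("lens",plane(t,150,168,0),"prism",plane(t,278,182,0),"sd",plane(t,490,327,10))
E
```

```text
pin [ 520.45637751 -190.2410627    84.        ] spin [ 510.60251353 -223.67256375  109.        ] idx [ 588.29071852 -210.13765869   80.        ]
flange c [ 512.57822561 -224.55224591   75.        ] [ 511.30016589 -222.59406436   75.        ]
wrist cam in tool [  79.0964156     0.45998904 -143.65885396] [-0.31376191 -0.00162048  0.94952618] up [-0.06482973 -0.00160271  1.02985606] [[382.23101989   0.         320.15692794]
 [  0.         382.23101989 237.3256451 ]
 [  0.           0.           1.        ]]
18.700000000000003
lens [719.99394033 374.57265722   0.        ] prism [680.04051972  92.24878806   0.        ] sd [ 360.75493874 -336.37644379   10.        ]
```

```bash
python3 -m jog '{"gripper":[85,85,85,85,85,85,85,85,85,85,85,85,85,85,85,85,85],"slide":[[29,-15.4,0],[29,-15.4,0],[29,-15.4,0],[29,-15.4,0],[29,-15.4,0],[29,-15.4,0],[29,-15.4,0],[29,-15.4,0],[29,-15.4,0],[29,-15.4,0],[29,-15.4,0],[29,-15.4,0],[29,-15.4,0],[29,-15.4,0],[29,-15.4,0],[0,0,0],[0,0,0]],"rotation":[[0,0,0],[0,0,0],[0,0,0],[0,0,0],[0,0,0],[0,0,0],[0,0,0],[0,0,0],[0,0,0],[0,0,0],[0,0,0],[0,0,0],[0,0,0],[0,0,0],[0,0,0],[0,0,0],[0,0,0]]}'
python3 - <<'E'
from h import *
import pickle
c=imaging.calibration("wrist");im=imaging.snapshot("wrist")
pickle.dump(c,open("w1.pkl","wb"));cv2.imwrite("pics/w1.png",im)
print(manip.read_state()["ee_pos"],proj(c,[[511,-224,109],[520,-190,84],[588,-210,80]]))
E
```

```text
clock: 1.52
ee_pos: [507.8, -223.3, 230.7]
ee_rot: [-3.115, -0.4, 0.001]
wrist_force: [0.0, 0.1, 1.1]
gripper_width: 85.0
grip_force: 0.0
[ 506.78726383 -224.15920874  230.70962166] [[322.10659313 224.71540181]
 [282.26717662 194.14218294]
 [330.17907823 111.05392982]]
```

View pics/w1.png

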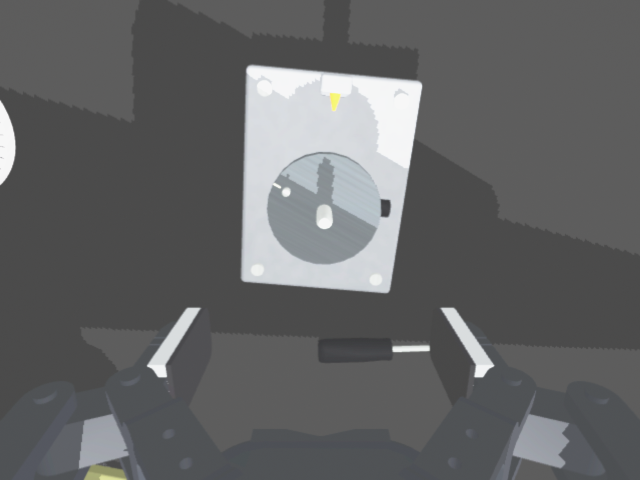

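The wrist view shows the flange circle at about (324,208), the spindle top near (325,223), the pin head at (286,192) and the brass tip at (334,112). All three are within a few pixels of the predictions.

```bash
python3 - <<'E'
from h import *
import pickle
c=pickle.load(open("w1.pkl","rb"))
E=[(267,207),(382,209),(324,152),(324,265)]
P=np.array([plane(c,*q,75) for q in E])[:,:2]
A=np.c_[2*P,np.ones(4)];s=np.linalg.lstsq(A,(P**2).sum(1),rcond=None)[0];ce=s[:2];print("flange",ce,np.sqrt(s[2]+ce@ce))
for n,q,z in(("spin",(325,223),109),("pin",(286,191.5),84),("idx",(334.5,112),80)):
    p=plane(c,*q,z)[:2];d=p-ce;print(n,p,np.hypot(*d),np.degrees(np.arctan2(d[1],d[0])))
E
```

```text
flange [ 513.02884952 -225.53334653] 46.45893865048905
spin [ 512.77035494 -225.69152367] 0.30305024930995195 -148.53684112671536
pin [ 522.7325137 -192.3178697] 34.603887062834175 73.71465403965252
idx [ 588.16235898 -213.22843748] 76.13445363565667 9.300984056447815
```

```bash
python3 -m jog '{"gripper":[85,85,85,85,85,85,85,85,85,85,85,85,85,85,85,85,85,85],"slide":[[6.5,-35.6,0],[6.5,-35.6,0],[6.5,-35.6,0],[6.5,-35.6,0],[6.5,-35.6,0],[6.5,-35.6,0],[6.5,-35.6,0],[6.5,-35.6,0],[6.5,-35.6,0],[6.5,-35.6,0],[0,0,15],[0,0,15],[0,0,15],[0,0,15],[0,0,10],[0,0,0],[0,0,0],[0,0,0]],"rotation":[[0,0,0],[0,0,0],[0,0,0],[0,0,0],[0,0,0],[0,0,0],[0,0,0],[0,0,0],[0,0,0],[0,0,0],[0,0,-6.5],[0,0,-6.5],[0,0,-6.5],[0,0,-6.5],[0,0,0],[0,0,0],[0,0,0],[0,0,0]]}'
python3 - <<'E'
from h import *
import pickle
c=imaging.calibration("wrist");im=imaging.snapshot("wrist")
pickle.dump(c,open("w2.pkl","wb"));cv2.imwrite("pics/w2.png",im)
print(manip.read_state()["ee_pos"],proj(c,[[480.4,136.8,38]]))
E
```

```text
clock: 3.07
ee_pos: [481.8, 135.6, 161.9]
ee_rot: [2.949, 1.081, 0.002]
wrist_force: [0.1, 0.1, 0.5]
gripper_width: 85.0
grip_force: 0.0
[482.05305445 135.84913487 162.22091239] [[317.21186664 228.33712157]]
```

View pics/w2.png

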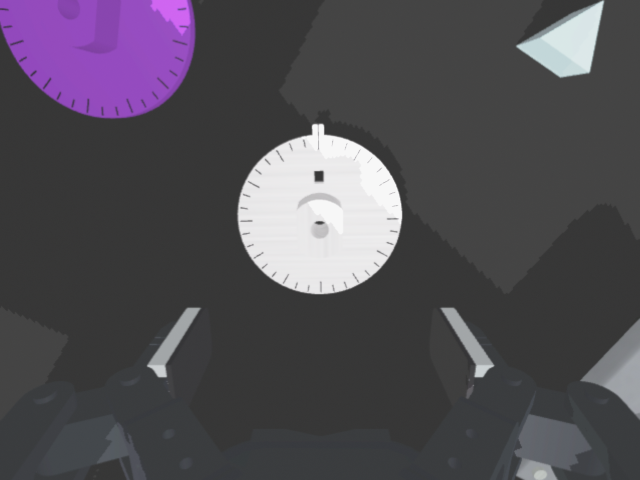

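The aluminium disc is right below. The bore mouth is at about (319.5,229), the slot at (319,176) and the lug end at (318,125), and the hub flats face left and right.

```bash
python3 - <<'E'
from h import *
import pickle
c=pickle.load(open("w2.pkl","rb"));im=cv2.imread("pics/w2.png")
m=(im.min(2)>130).astype(np.uint8);m[:,:225]=0;m[:,415:]=0;m[:110]=0;m[300:]=0
m=cv2.morphologyEx(m,cv2.MORPH_CLOSE,np.ones((7,7)))
ct=max(cv2.findContours(m,0,1)[0],key=cv2.contourArea)
P=np.array([plane(c,*q[0],9)[:2] for q in ct.astype(float)]);ce=plane(c,320,215,9)[:2]
for _ in range(6):
    r=np.hypot(*(P-ce).T);k=r<67
    A=np.c_[2*P[k],np.ones(k.sum())];s=np.linalg.lstsq(A,(P[k]**2).sum(1),rcond=None)[0];ce=s[:2]
print("rim c",ce,np.sqrt(s[2]+ce@ce),"bore",plane(c,319.5,229.5,38))
for n,q in(("slot",(319,176.5)),("lug",(318,125))):
    d=plane(c,*q,10)[:2]-ce;print(n,np.hypot(*d),np.degrees(np.arctan2(d[1],d[0])))
s=manip.read_state();R=cv2.Rodrigues(s["ee_rot"])[0];yaw=np.degrees(np.arctan2(R[1,0],R[0,0]));print("yaw",yaw,R[:,2])
print("slide to rim c",R.T@(np.r_[ce,s["ee_pos"][2]]-s["ee_pos"]))
E
```

```text
rim c [480.66490748 135.11101848] 65.51370325858471 bore [480.80265433 134.95330022  38.        ]
slot 34.381962191003595 40.60511822975367
lug 72.57331048487818 40.96863437503606
yaw 40.296743825399936 [ 1.76193392e-03  2.92648307e-04 -9.99998405e-01]
slide to rim c [-1.53611909 -0.33481168 -0.00266183]
```

```bash
python3 -m jog '{"gripper":[85,85,85,85,85,85,85,85,85,85,85,85,85,85],"slide":[[-1.5,-0.3,10],[0,0,18],[0,0,18],[0,0,18],[0,0,18],[0,0,18],[0,0,18],[0,0,18],[0,0,5],[0,0,3],[0,0,3],[0,0,3],[0,0,0],[0,0,0]],"rotation":[[0,0,-0.5],[0,0,0],[0,0,0],[0,0,0],[0,0,0],[0,0,0],[0,0,0],[0,0,0],[0,0,0],[0,0,0],[0,0,0],[0,0,0],[0,0,0],[0,0,0]]}'
```

```text
clock: 4.28
ee_pos: [480.4, 135.5, 11.9]
ee_rot: [2.943, 1.098, 0.002]
wrist_force: [-0.3, 1.2, 0.4]
gripper_width: 85.3
grip_force: 0.0
```

```bash
python3 -m jog '{"gripper":[30,30,30,30,30,30,30,30,30,30],"slide":[[0,0,0],[0,0,0],[0,0,0],[0,0,0],[0,0,0],[0,0,0],[0,0,0],[0,0,0],[0,0,0],[0,0,0]],"rotation":[[0,0,0],[0,0,0],[0,0,0],[0,0,0],[0,0,0],[0,0,0],[0,0,0],[0,0,0],[0,0,0],[0,0,0]]}' 60
```

```text
clock: 5.12
ee_pos: [480.3, 135.4, 11.7]
ee_rot: [2.943, 1.098, 0.001]
wrist_force: [-0.0, -2.1, 5.5]
gripper_width: 32.9
grip_force: 61.8
```

```bash
python3 -m jog '{"gripper":[30,30,30,30,30,30,30,30,30,30,30,30,30],"slide":[[0,0,-3],[0,0,-8],[0,0,-15],[0,0,-18],[0,0,-18],[0,0,-18],[0,0,-18],[0,0,-18],[0,0,-18],[0,0,-18],[0,0,-15],[0,0,-8],[0,0,-3]],"rotation":[[0,0,0],[0,0,0],[0,0,0],[0,0,0],[0,0,0],[0,0,0],[0,0,0],[0,0,0],[0,0,0],[0,0,0],[0,0,0],[0,0,0],[0,0,0]]}'
```

```text
clock: 6.2
ee_pos: [480.0, 135.5, 190.4]
ee_rot: [2.943, 1.098, 0.002]
wrist_force: [0.1, 0.3, -4.3]
gripper_width: 32.8
grip_force: 60.6
```

```bash
python3 -m jog '{"gripper":[30,30,30,30,30,30,30,30,30,30,30,30,30,30,30,30,30,30],"slide":[[-5,7,0],[-10,14,0],[-15,21,0],[-17,23.6,0],[-17,23.6,0],[-17,23.6,0],[-17,23.6,0],[-17,23.6,0],[-17,23.6,0],[-17,23.6,0],[-17,23.6,0],[-17,23.6,0],[-15,21,0],[-10,14,0],[-3,5.3,0],[0,0,0],[0,0,0],[0,0,0]],"rotation":[[0,0,0],[0,0,0],[0,0,0],[0,0,0],[0,0,0],[0,0,0],[0,0,0],[0,0,0],[0,0,0],[0,0,0],[0,0,0],[0,0,0],[0,0,0],[0,0,0],[0,0,0],[0,0,0],[0,0,0],[0,0,0]]}'
python3 - <<'E'
from h import *
s=manip.read_state();R=cv2.Rodrigues(s["ee_rot"])[0]
print(s["ee_pos"],np.degrees(np.arctan2(R[1,0],R[0,0])),s["wrist_force"],s["moment"],s["gripper_width"])
E
```

```text
clock: 7.7
ee_pos: [512.6, -224.0, 188.5]
ee_rot: [-2.941, -1.098, 0.002]
wrist_force: [0.1, -0.5, -5.5]
gripper_width: 33.1
grip_force: 60.8
[ 512.57866703 -224.04404766  188.47724285] 40.9577320229165 [ 0.0788356  -0.5445072  -5.45449655] [ 0.02255129 -0.03589739 -0.00403756] 33.06692111432274
```

```bash
python3 -m jog '{"gripper":[30,30,30,30,30,30,30,30,30,30],"slide":[[0,0,0],[0,0,0],[0,0,0],[0,0,0],[0,0,0],[0,0,0],[0,0,0],[0,0,0],[0,0,0],[0,0,0]],"rotation":[[0,0,-2],[0,0,-5],[0,0,-6],[0,0,-6],[0,0,-6],[0,0,-5],[0,0,-3],[0,0,0],[0,0,0],[0,0,0]]}'
python3 - <<'E'
from h import *
import pickle
s=manip.read_state();c=imaging.calibration("wrist");im=imaging.snapshot("wrist")
pickle.dump((c,s),open("w3.pkl","wb"));cv2.imwrite("pics/w3.png",im)
R=cv2.Rodrigues(s["ee_rot"])[0]
print(s["ee_pos"],np.degrees(np.arctan2(R[1,0],R[0,0])),R[:,2],s["wrist_force"],s["moment"])
print("axis in tool",R.T@(np.array([512.8,-225.6,s["ee_pos"][2]])-s["ee_pos"]))
E
```

```text
clock: 8.53
ee_pos: [513.4, -224.5, 189.3]
ee_rot: [-2.51, -1.889, -0.0]
wrist_force: [0.1, 0.0, -4.9]
gripper_width: 33.0
grip_force: 60.6
[ 513.41228052 -224.51362969  189.30270927] 73.9123524178483 [-2.14761678e-04  2.97210542e-04 -9.99999933e-01] [ 0.11488438  0.00908383 -4.8921425 ] [0.01548052 0.0220152  0.04519044]
axis in tool [-1.21349438e+00 -2.87261644e-01 -1.91386318e-04]
```

View pics/w3.png

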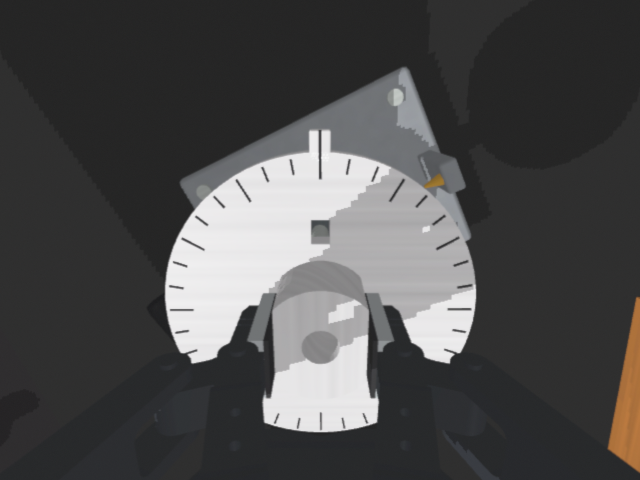

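The wrist view shows the disc held square. The lug end is at (320,130), the slot at (320,232), and the bore mouth at (320,347). A round grey spot, possibly the flange or the pin, shows through the slot.

```bash
python3 - <<'E'
from h import *
import pickle
c,s=pickle.load(open("w3.pkl","rb"));z=s["ee_pos"][2]-11.7;R=cv2.Rodrigues(s["ee_rot"])[0]
for n,q,h in(("bore",(319.5,347),38),("slot",(320,232),10),("lug",(320,130),10)):
    print(n,R.T@(plane(c,*q,z+h)-s["ee_pos"]))
im=cv2.imread("pics/w3.png");g=cv2.cvtColor(im,6)
print("pin pred px",proj(c,[[522.2,-192.6,84],[512.8,-225.6,109]]))
m=((g<110)&(np.hypot(*(np.indices(g.shape)-np.array([347,320])[:,None,None]))<30)).astype(np.uint8)
print(g[347,300:340:4],g[232,306:336:3])
E
```

```text
bore [ -0.18693025   0.2942986  -26.30012899]
slot [33.95508081  0.45603576  1.70754432]
lug [73.0294324   0.47790965  1.71637113]
pin pred px [[318.94011162 187.08178998]
 [319.03109472 249.11963795]]
[163 134 135 131 132 136 134 133 132 156] [232 230 114 115 113 114 113 104 165 176]
```

```bash
python3 -m jog '{"gripper":[30,30,30,30,30,30,30,30,30,30],"slide":[[-1,-0.6,4],[0,0,10],[0,0,14],[0,0,14],[0,0,11],[0,0,7],[0,0,3.5],[0,0,2],[0,0,0],[0,0,0]],"rotation":[[0,0,0],[0,0,0],[0,0,0],[0,0,0],[0,0,0],[0,0,0],[0,0,0],[0,0,0],[0,0,0],[0,0,0]]}'
python3 - <<'E'
from h import *
s=manip.read_state();print(s["ee_pos"],s["wrist_force"])
E
python3 -m jog '{"gripper":[30,30,30,30,30,30,30],"slide":[[0,0,1],[0,0,1],[0,0,1],[0,0,1],[0,0,1],[0,0,0],[0,0,0]],"rotation":[[0,0,0],[0,0,0],[0,0,0],[0,0,0],[0,0,0],[0,0,0],[0,0,0]]}'
python3 - <<'E'
from h import *
s=manip.read_state();print(s["ee_pos"],s["wrist_force"],s["moment"])
E
```

```text
clock: 9.42
ee_pos: [513.1, -226.5, 124.2]
ee_rot: [2.51, 1.888, 0.001]
wrist_force: [-0.3, -0.2, -4.6]
gripper_width: 33.1
grip_force: 60.7
[ 513.0825972  -226.50798792  124.1823432 ] [-0.34458071 -0.21068099 -4.59508151]
clock: 10.0
ee_pos: [512.6, -226.2, 118.7]
ee_rot: [-2.51, -1.889, 0.0]
wrist_force: [-1.1, 1.0, -5.2]
gripper_width: 32.9
grip_force: 60.7
[ 512.59214025 -226.20115324  118.72897627] [-1.14524217  0.99622633 -5.15795664] [-0.07807507 -0.00460969  0.04386217]
```

```bash
python3 -m jog '{"gripper":[30,30,30,30,30],"slide":[[0,0,1],[0,0,1],[0,0,1],[0,0,0],[0,0,0]],"rotation":[[0,0,0],[0,0,0],[0,0,0],[0,0,0],[0,0,0]]}'
python3 - <<'E'
from h import *
s=manip.read_state();print(s["ee_pos"],s["wrist_force"],s["moment"])
E
```

```text
clock: 10.42
ee_pos: [512.5, -226.2, 115.7]
ee_rot: [-2.51, -1.889, 0.0]
wrist_force: [0.1, 0.5, -5.4]
gripper_width: 33.1
grip_force: 60.6
[ 512.54881905 -226.17061337  115.66207804] [ 0.14607204  0.46696579 -5.40485262] [ 0.0554149  -0.03967895 -0.04058547]
```

```bash
python3 -m jog '{"gripper":[30,30,30,30,30,30],"slide":[[0,0,1],[0,0,1],[0,0,1],[0,0,1],[0,0,0],[0,0,0]],"rotation":[[0,0,0],[0,0,0],[0,0,0],[0,0,0],[0,0,0],[0,0,0]]}'
python3 - <<'E'
from h import *
s=manip.read_state();print(s["ee_pos"],s["wrist_force"],s["moment"])
E
```

```text
clock: 10.92
ee_pos: [512.5, -226.1, 111.6]
ee_rot: [-2.51, -1.889, 0.0]
wrist_force: [-0.8, 0.6, -5.6]
gripper_width: 33.4
grip_force: 60.6
[ 512.54203306 -226.10902769  111.6201865 ] [-0.81702407  0.57410822 -5.64786666] [ 0.06528184 -0.00671164 -0.05039008]
```

```bash
python3 -m jog '{"gripper":[30,30,30,30,30,30,30,30],"slide":[[0,0,1],[0,0,1],[0,0,1],[0,0,1],[0,0,1],[0,0,1],[0,0,0],[0,0,0]],"rotation":[[0,0,0],[0,0,0],[0,0,0],[0,0,0],[0,0,0],[0,0,0],[0,0,0],[0,0,0]]}'
python3 - <<'E'
from h import *
s=manip.read_state();print(s["ee_pos"],s["wrist_force"],s["moment"])
E
```

```text
clock: 11.58
ee_pos: [512.6, -226.1, 105.6]
ee_rot: [-2.51, -1.889, 0.0]
wrist_force: [-0.3, 2.0, -5.0]
gripper_width: 33.1
grip_force: 60.5
[ 512.58214622 -226.10574478  105.55444144] [-0.31596559  2.00459304 -5.0365833 ] [ 0.24180251  0.00075266 -0.01572064]
```

```bash
python3 -m jog '{"gripper":[30,30,30,30,30,30,30,30],"slide":[[0,0,1.5],[0,0,1.5],[0,0,1],[0,0,1],[0,0,1],[0,0,0.5],[0,0,0],[0,0,0]],"rotation":[[0,0,0],[0,0,0],[0,0,0],[0,0,0],[0,0,0],[0,0,0],[0,0,0],[0,0,0]]}'
python3 - <<'E'
from h import *
s=manip.read_state();print(s["ee_pos"],s["wrist_force"],s["moment"])
E
```

```text
clock: 12.25
ee_pos: [512.6, -226.1, 99.1]
ee_rot: [-2.51, -1.889, 0.0]
wrist_force: [0.6, 2.7, -4.7]
gripper_width: 33.1
grip_force: 60.6
[ 512.58965071 -226.10147983   99.13302511] [ 0.5881879   2.70897236 -4.67601554] [ 0.37572644 -0.02344165 -0.00435409]
```

```bash
python3 -m jog '{"gripper":[30,30,30,30,30,30,30],"slide":[[0.4,0,0],[0,0,0.5],[0,0,0.5],[0,0,0.5],[0,0,0.5],[0,0,0],[0,0,0]],"rotation":[[0,0,0],[0,0,0],[0,0,0],[0,0,0],[0,0,0],[0,0,0],[0,0,0]]}'
python3 - <<'E'
from h import *
s=manip.read_state();print(s["ee_pos"],s["wrist_force"],s["moment"])
E
```

```text
clock: 12.83
ee_pos: [512.8, -226.0, 97.3]
ee_rot: [2.51, 1.889, -0.0]
wrist_force: [0.3, 0.9, -5.8]
gripper_width: 32.8
grip_force: 60.6
[ 512.8280692  -226.00918626   97.27324605] [ 0.33394451  0.9228053  -5.80142473] [0.124641   0.02593268 0.03637719]
```

```bash
python3 -m jog '{"gripper":[30,30,30,30,30,30],"slide":[[0,0,0.4],[0,0,0.4],[0,0,0.4],[0,0,0.3],[0,0,0],[0,0,0]],"rotation":[[0,0,0],[0,0,0],[0,0,0],[0,0,0],[0,0,0],[0,0,0]]}'
python3 - <<'E'
from h import *
s=manip.read_state();print(s["ee_pos"],s["wrist_force"],s["moment"])
E
```

```text
clock: 13.33
ee_pos: [512.8, -226.0, 95.8]
ee_rot: [2.51, 1.889, -0.0]
wrist_force: [0.7, 0.7, -5.3]
gripper_width: 32.7
grip_force: 60.6
[ 512.83888891 -225.96236044   95.75177671] [ 0.69055474  0.73096335 -5.30925982] [ 0.0700753  -0.02733848  0.04085765]
```

```bash
python3 -m jog '{"gripper":[30,30,30,30,30],"slide":[[0,0,0.3],[0,0,0.3],[0,0,0.2],[0,0,0],[0,0,0]],"rotation":[[0,0,0],[0,0,0],[0,0,0],[0,0,0],[0,0,0]]}'
python3 - <<'E'
from h import *
s=manip.read_state();print(s["ee_pos"],s["wrist_force"],s["moment"])
E
```

```text
clock: 13.75
ee_pos: [512.8, -226.0, 95.0]
ee_rot: [2.51, 1.889, -0.0]
wrist_force: [0.6, -0.8, -4.9]
gripper_width: 33.1
grip_force: 60.6
[ 512.81959062 -225.97284524   94.9850417 ] [ 0.56833115 -0.84346108 -4.88109655] [-0.02608097  0.02436656  0.00359984]
```

```bash
python3 -m jog '{"gripper":[30,30,30,30,30],"slide":[[0,0,0.3],[0,0,0.3],[0,0,0.2],[0,0,0],[0,0,0]],"rotation":[[0,0,0],[0,0,0],[0,0,0],[0,0,0],[0,0,0]]}'
python3 - <<'E'
from h import *
s=manip.read_state();print(s["ee_pos"],s["wrist_force"],s["moment"])
E
```

```text
clock: 14.17
ee_pos: [512.8, -225.9, 94.2]
ee_rot: [-2.51, -1.889, 0.0]
wrist_force: [0.0, -0.7, -5.2]
gripper_width: 32.8
grip_force: 60.6
[ 512.77584128 -225.8735817    94.16563303] [ 0.01897492 -0.72693719 -5.18262419] [-0.00098466 -0.02581464 -0.00907208]
```

```bash
python3 -m jog '{"gripper":[30,30,30,30,30],"slide":[[0,0,0.3],[0,0,0.3],[0,0,0.2],[0,0,0],[0,0,0]],"rotation":[[0,0,0],[0,0,0],[0,0,0],[0,0,0],[0,0,0]]}'
python3 - <<'E'
from h import *
s=manip.read_state();print(s["ee_pos"],s["wrist_force"],s["moment"])
E
```

```text
clock: 14.58
ee_pos: [512.8, -225.9, 93.4]
ee_rot: [-2.51, -1.889, 0.0]
wrist_force: [0.4, -0.1, -5.8]
gripper_width: 33.1
grip_force: 60.6
[ 512.7536713  -225.85810277   93.37398116] [ 0.36294829 -0.12679077 -5.78067788] [0.01377967 0.0105855  0.01469296]
```

The underside is now about 2 mm below the pin's end with no load, so the slot appears to have found the pin. I'll keep going gently.

```bash
python3 -m jog '{"gripper":[30,30,30,30,30,30],"slide":[[0,0,0.4],[0,0,0.4],[0,0,0.4],[0,0,0.4],[0,0,0],[0,0,0]],"rotation":[[0,0,0],[0,0,0],[0,0,0],[0,0,0],[0,0,0],[0,0,0]]}'
python3 - <<'E'
from h import *
s=manip.read_state();print(s["ee_pos"],s["wrist_force"],s["moment"])
E
```

```text
clock: 15.08
ee_pos: [512.7, -225.8, 91.8]
ee_rot: [-2.51, -1.889, 0.0]
wrist_force: [-0.4, 0.2, -4.8]
gripper_width: 33.3
grip_force: 60.6
[ 512.74400529 -225.84655157   91.75377773] [-0.37079016  0.23778217 -4.78862407] [-0.03717611 -0.04793695  0.00991093]
```

```bash
python3 -m jog '{"gripper":[30,30,30,30,30,30],"slide":[[0,0,0.4],[0,0,0.4],[0,0,0.4],[0,0,0.4],[0,0,0],[0,0,0]],"rotation":[[0,0,0],[0,0,0],[0,0,0],[0,0,0],[0,0,0],[0,0,0]]}'
python3 - <<'E'
from h import *
s=manip.read_state();print(s["ee_pos"],s["wrist_force"],s["moment"])
E
```

```text
clock: 15.58
ee_pos: [512.8, -225.8, 90.2]
ee_rot: [-2.51, -1.889, 0.0]
wrist_force: [0.6, -0.6, -5.7]
gripper_width: 33.2
grip_force: 60.6
[ 512.75469279 -225.8440889    90.15981721] [ 0.58125132 -0.60885675 -5.65008789] [ 0.00406228 -0.00385132 -0.02050538]
```

```bash
python3 -m jog '{"gripper":[30,30,30,30,30,30,30],"slide":[[0,0,0.4],[0,0,0.4],[0,0,0.4],[0,0,0.4],[0,0,0.4],[0,0,0],[0,0,0]],"rotation":[[0,0,0],[0,0,0],[0,0,0],[0,0,0],[0,0,0],[0,0,0],[0,0,0]]}'
python3 - <<'E'
from h import *
s=manip.read_state();print(s["ee_pos"],s["wrist_force"],s["moment"])
E
```

```text
clock: 16.17
ee_pos: [512.8, -225.8, 88.2]
ee_rot: [-2.51, -1.889, 0.0]
wrist_force: [-0.2, 0.2, -5.2]
gripper_width: 32.8
grip_force: 60.6
[ 512.75618403 -225.83876923   88.18979189] [-0.20983358  0.17355947 -5.24540539] [-0.00031234  0.00539367 -0.05582435]
```

```bash
python3 -m jog '{"gripper":[30,30,30,30,30,30],"slide":[[0,0,0.3],[0,0,0.3],[0,0,0.3],[0,0,0.2],[0,0,0],[0,0,0]],"rotation":[[0,0,0],[0,0,0],[0,0,0],[0,0,0],[0,0,0],[0,0,0]]}'
python3 - <<'E'
from h import *
s=manip.read_state();print(s["ee_pos"],s["wrist_force"],s["moment"])
E
```

```text
clock: 16.67
ee_pos: [512.8, -225.8, 87.1]
ee_rot: [-2.51, -1.889, -0.0]
wrist_force: [-0.8, -0.2, -4.8]
gripper_width: 33.1
grip_force: 60.6
[ 512.76409404 -225.84455774   87.09027482] [-0.82388303 -0.22556674 -4.79342631] [-0.01268371 -0.01516093 -0.02552549]
```

```bash
python3 -m jog '{"gripper":[30,30,30,30],"slide":[[0,0,0.2],[0,0,0.2],[0,0,0],[0,0,0]],"rotation":[[0,0,0],[0,0,0],[0,0,0],[0,0,0]]}'
python3 -m jog '{"gripper":[30,30,30,30],"slide":[[0,0,0.2],[0,0,0.1],[0,0,0],[0,0,0]],"rotation":[[0,0,0],[0,0,0],[0,0,0],[0,0,0]]}'
python3 - <<'E'
from h import *
s=manip.read_state();print(s["ee_pos"],s["wrist_force"],s["moment"])
E
```

```text
clock: 17.0
ee_pos: [512.8, -225.8, 86.8]
ee_rot: [2.51, 1.889, 0.0]
wrist_force: [-0.6, 0.3, -3.7]
gripper_width: 33.0
grip_force: 60.7
clock: 17.33
ee_pos: [512.8, -225.9, 86.8]
ee_rot: [2.51, 1.889, 0.0]
wrist_force: [-1.2, 0.9, 1.2]
gripper_width: 32.9
grip_force: 61.1
[ 512.82193906 -225.8784726    86.75903812] [-1.19020873  0.93227626  1.17688519] [ 0.05363683  0.17441482 -0.03023387]
```

The disc is home, with contact at the expected height and a light load of about 6 N. Now I'll turn it clockwise toward the index in stages.

```bash
python3 -m jog '{"gripper":[30,30,30,30,30,30,30,30,30,30],"slide":[[0,0,-0.1],[0,0,0],[0,0,0],[0,0,0],[0,0,0],[0,0,0],[0,0,0],[0,0,0],[0,0,0],[0,0,0]],"rotation":[[0,0,0],[0,0,1],[0,0,2],[0,0,3],[0,0,3],[0,0,3],[0,0,2],[0,0,1],[0,0,0],[0,0,0]]}'
python3 - <<'E'
from h import *
s=manip.read_state();R=cv2.Rodrigues(s["ee_rot"])[0];print(np.degrees(np.arctan2(R[1,0],R[0,0])),s["ee_pos"],s["wrist_force"],s["moment"],R.T@s["wrist_force"])
E
```

```text
clock: 18.17
ee_pos: [512.3, -225.8, 86.7]
ee_rot: [-2.735, -1.545, 0.001]
wrist_force: [-3.7, 1.1, 3.2]
gripper_width: 33.1
grip_force: 61.7
58.94434973100592 [ 512.33933275 -225.77950379   86.74874897] [-3.66805925  1.09556229  3.19679553] [ 0.17615107  0.46657506 -0.00323399] [-0.95448337 -3.70926208 -3.19448797]
```

```bash
python3 -m jog '{"gripper":[30,30,30,30,30,30,30,30,30,30,30],"slide":[[0,0,-0.1],[0,0,0],[0,0,0],[0,0,0],[0,0,0],[0,0,0],[0,0,0],[0,0,0],[0,0,0],[0,0,0],[0,0,0]],"rotation":[[0,0,0],[0,0,1],[0,0,2],[0,0,3],[0,0,4],[0,0,4],[0,0,3],[0,0,2],[0,0,1],[0,0,0],[0,0,0]]}'
python3 - <<'E'
from h import *
s=manip.read_state();R=cv2.Rodrigues(s["ee_rot"])[0];print(np.degrees(np.arctan2(R[1,0],R[0,0])),s["ee_pos"],s["wrist_force"],s["moment"],R.T@s["wrist_force"])
E
```

```text
clock: 19.08
ee_pos: [512.1, -225.6, 86.7]
ee_rot: [-2.962, -1.045, 0.002]
wrist_force: [-4.9, 1.6, 5.2]
gripper_width: 33.1
grip_force: 61.9
38.882469284684525 [ 512.06480748 -225.57672622   86.73584391] [-4.93205914  1.6027262   5.2068639 ] [ 0.10155013  0.68433808 -0.0347694 ] [-2.83657149 -4.34941945 -5.20017143]
```

```bash
python3 -m jog '{"gripper":[30,30,30,30,30,30,30,30,30,30,30],"slide":[[-0.4,-0.3,-0.3],[0,0,0],[0,0,0],[0,0,0],[0,0,0],[0,0,0],[0,0,0],[0,0,0],[0,0,0],[0,0,0],[0,0,0]],"rotation":[[0,0,0],[0,0,1],[0,0,2],[0,0,3],[0,0,4],[0,0,4],[0,0,3],[0,0,2],[0,0,1],[0,0,0],[0,0,0]]}'
python3 - <<'E'
from h import *
s=manip.read_state();R=cv2.Rodrigues(s["ee_rot"])[0];print(np.degrees(np.arctan2(R[1,0],R[0,0])),s["ee_pos"],s["wrist_force"],s["moment"],R.T@s["wrist_force"])
E
```

```text
clock: 20.0
ee_pos: [511.8, -225.3, 86.7]
ee_rot: [-3.098, -0.516, 0.001]
wrist_force: [-3.9, 3.2, 2.5]
gripper_width: 32.9
grip_force: 61.7
18.90809894311465 [ 511.82114924 -225.29814293   86.74146572] [-3.94150888  3.19336343  2.53884165] [0.39145855 0.54818969 0.02925127] [-2.69545178 -4.30152033 -2.53184551]
```

Another 9.5° to go, followed by a look.

```bash
python3 -m jog '{"gripper":[30,30,30,30,30,30,30],"slide":[[-0.3,-0.4,-0.1],[0,0,0],[0,0,0],[0,0,0],[0,0,0],[0,0,0],[0,0,0]],"rotation":[[0,0,0],[0,0,1],[0,0,3],[0,0,3],[0,0,2],[0,0,0.5],[0,0,0]]}'
python3 - <<'E'
from h import *
import pickle
s=manip.read_state();c=imaging.calibration("wrist");im=imaging.snapshot("wrist")
cv2.imwrite("pics/w4.png",im);pickle.dump((c,s),open("w4.pkl","wb"))
R=cv2.Rodrigues(s["ee_rot"])[0];print(np.degrees(np.arctan2(R[1,0],R[0,0])),s["ee_pos"],s["wrist_force"],s["moment"],R.T@s["wrist_force"])
E
```

```text
clock: 20.58
ee_pos: [511.8, -225.1, 86.7]
ee_rot: [-3.13, -0.258, 0.0]
wrist_force: [-2.5, 3.4, 0.6]
gripper_width: 33.0
grip_force: 61.4
9.419202562222845 [ 511.785294   -225.13073875   86.74497253] [-2.5015704   3.36858248  0.64241944] [0.48549759 0.38856719 0.07761978] [-1.91670281 -3.73313286 -0.63865054]
```

View pics/w4.png

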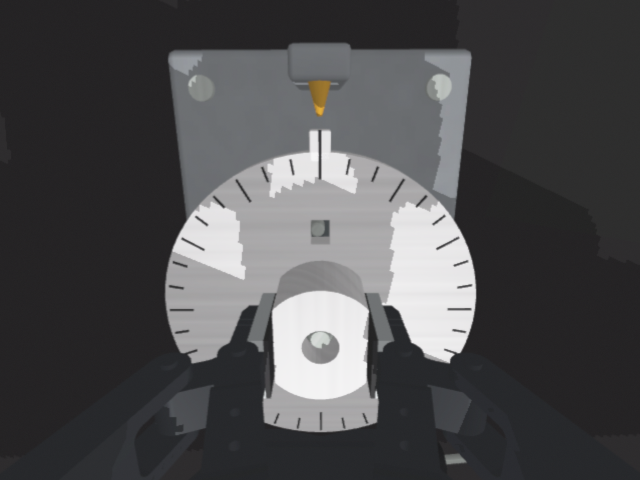

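The wrist view shows the lug end at (320,130), in line with the index tip at (320,115). The pin shows in the slot at (318,229) and the spindle in the bore at (320,340). Releasing now.

```bash
python3 -m jog '{"gripper":[50,60,75,85,85,85,85,85,85,85,85,85,85,85,85],"slide":[[0,0,0],[0,0,0],[0,0,0],[0,0,0],[0,0,0],[0,0,0],[0,0,0],[0,0,-3],[0,0,-8],[0,0,-15],[0,0,-20],[0,0,-25],[0,0,-25],[0,0,-15],[0,0,0]],"rotation":[[0,0,0],[0,0,0],[0,0,0],[0,0,0],[0,0,0],[0,0,0],[0,0,0],[0,0,0],[0,0,0],[0,0,0],[0,0,0],[0,0,0],[0,0,0],[0,0,0],[0,0,0]]}'
python3 - <<'E'
from h import *
s=manip.read_state();c=imaging.calibration("wrist");im=imaging.snapshot("wrist")
sc=imaging.snapshot("scene")[200:330,120:300]
cv2.imwrite("pics/w5.png",np.hstack([cv2.resize(im,(400,300)),cv2.resize(sc,(400,300))]))
print(s["wrist_force"],s["grip_force"])
E
```

```text
clock: 21.88
ee_pos: [514.4, -226.9, 202.8]
ee_rot: [3.126, 0.258, 0.012]
wrist_force: [0.3, -0.5, 0.1]
gripper_width: 85.0
grip_force: 0.0
[ 0.2966439  -0.50603198  0.10622627] 0.0
```

View pics/w5.png

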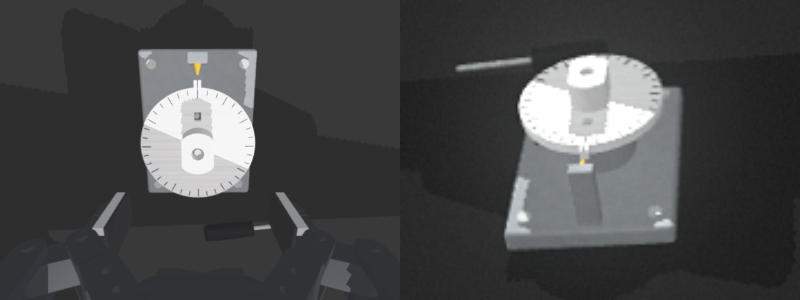

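Both views show the disc flat on the flange and released, with its lug at (197,82) in line with the index tip at (197,75). The screwdriver hasn't moved.

```bash
python3 -c "
from station import manip
print(manip.hand_in())"
```

```text
the job is handed in; nothing more can be done
None
```

The aluminium disc sits flush on the rotor flange with the drive pin in its slot and its zero lug in line with the index; I released it, the gripper is clear, and the job was handed in at about 22 s of the 72 s allowed (no verdict was returned).

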